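Close a covered button in the hand press

ROBOT

A 6-joint arm with a two-finger parallel gripper is mounted at the origin on the work surface. World frame = base frame: x ahead of the robot, y to its left, z up, the work surface at z = 0. Lengths are in mm, angles in rad, forces in N, time in s.
With the tool pointing down it reaches from about 375 to 825 mm from the base axis. Payload 5.5 kg.
Tool frame: the origin (TCP) lies at the very end of the fingers, on their centre line; the grasp point (between the pads) lies 19 mm behind it (env.grip_depth is the distance from the TCP to the grasp point, in mm); z points along the fingers, x is the direction in which the jaws open and shut, and the axes are right-handed (so a half turn about z gives the same grasp; the last joint's range is limited). The gripper opens to 85 mm and grips with 20 to 120 N. Pads are 22 mm wide; open, the fingers measure 114 mm over their backs; the gripper's body (76 mm by 85 mm) begins 54 mm behind the grasp point. The pads swing forward as they close: fully open they stand 13 mm farther back than shut.
Start: joints at [-1.219, 0.314, -0.047, 1.21, 0, 1.571], TCP at [206.749, -563.249, 231.299] pointing down, gripper open.
Joint ranges: [-2.67, 2.67], [-0.69, 1.73], [-1.03, 1.25], [-2.08, 2.16], [-1.42, 1.45], [-3.14, 3.14]. Speed limits (rad/s): [2.39, 2.39, 3.01, 3.14, 3.14, 3.14].

INTERFACE

Orientations are given as a unit quaternion [w, x, y, z].
In Python, from bench import env gives the robot as it stands.
- The arm moves only by the tool jog_arm, never from a script. Its argument "increments" is a list that holds one entry, the list of rows, each a list of 7 numbers: the closure, from 0 (fully open) to 1 (shut), then the shift along the tool's x, y, z in cm, then the turn, a rotation vector about the tool's x, y, z in rad. In form: [[[gripper, dx, dy, dz, rx, ry, rz], ...]]. A call has 1 to 5 rows; each row shifts and turns the pose as measured when the row begins, along the tool's axes as they then stand; what a row does not reach is not made up. A row lasts 1/12 s, in which the tool goes at most 41.7 mm and 7.16 degrees, less where a joint would pass 70% of its speed; a pose out of reach is approached as far as the arm can. A call with a gripper value outside its range is refused whole. The fingers move at their own pace and stop on an object; the grip force is fixed at half the most. Time passes only in rows, so rows that do not move let the fingers close. It gives the time, the measured TCP pose, the force and the opening at its end, in the units of the state.
- env.read_state(): the state, without advancing time (a new reading comes with each control period).
- env.grab_frame(name): name is "scene" or "top" or "wrist"; returns a dict with "pixels" (384x512x3 uint8, red, green, blue), "fx", "fy", "cx", "cy" (pixels), "world_to_cam" (4x4, takes a point from world to camera coordinates); the wrist camera has in their place "mount" (4x4, takes a point from camera to tool coordinates, whose origin is the TCP and whose axes are the tool frame's). Camera axes: x right, y up, looking along -z (the intrinsics and any distortion apply to the point x, -y, -z); pixel columns grow to the right and rows downward; lengths in mm; the calibration is good to about 2 mm. A picture is of the moment at which its call begins: read the wrist's pose just before it. There is no depth.
- env.sign_off(): hands the job in, once; it reports no verdict.
The state is a dict: "t": time; "q": joint angles; "joint_vel": joint speeds; "tau": joint torques, N m; "tool_pos": TCP position; "eef_rot": TCP orientation; "contact_force": force on the tool from outside, world axes, zero at the start; "ft_torque": the same for the moment, N m; "width": opening from 0.0 (shut) to 1.0 (fully open).
Only numpy, scipy, OpenCV 4.12 (cv2) and the standard library are available. Lean on these libraries where they do the work, as an engineer would, in place of code of your own. Each camera call takes 0.05 s, during which the arm holds its last target.

TASK

An upholstery button is loaded in the hand press. Swing the red safety catch back, pull the handle all the way down so that the button back is pressed fully home, then ease the handle back up to its rest without letting it fly up, and put the safety catch on again. Leave the other things on the bench where they are.

Things in the scene. Friction and masses are not known exactly. Their poses are not given: they have to be found in the camera images.
- press: Green bench press, C-shaped frame bolted down: base 200 (x) x 110 (y) x 22 mm, column at the back (x +45 to +95 mm), head over the throat (x -69 to +95, y -25 to +25, z 150 to 240 mm); square ram at x -40, y 0, up to z 285 mm. Origin on the bench, near the middle of the base; -x points out of the open front, z up. Handle on its +y side, catch on its -y side.
- handle (a joint): Press handle in rad: 0 = up at its rest stop, arm 40 degrees above level, reaching to -x of the press; grows as the grip is pulled down in the press's x-z plane; 1.22 = bottom stop. A spring drives it up, with 5 to 8 N at the grip; the button makes it 12 N over the last 0.2 rad. Let go low down, it flies up at well over 3 rad/s. With the catch on it turns only about 0.05 rad and then stands firm.
- handle_grip (a point): Middle of the black cross grip on the end of the press handle: a rod 24 mm in diameter and 90 mm long, parallel to the press y axis, its middle 170 mm from the handle's pivot, where the 14 mm thick steel arm meets it. It may be pressed down from above. It swings in a plane 48 mm to the +y side of the press's middle.
- handle_pivot (a point): Fixed point on the handle's pivot axis (the axis runs along the press y axis), in the plane in which the middle of the grip swings, 215 mm above the bench.
- catch (a joint): Safety catch in rad: 0 = on (its steel hook drops in front of a lug on the handle's locking disc and blocks the handle); grows as the red tab is swung back towards +x of the press; 0.75 = back stop, fully off. The hook is clear of the lug from about 0.3. Friction holds it where it is left; about 1.5 N at the tab moves it. It goes on only when the handle is up at its rest.
- catch_tab (a point): Point on the catch's red tab, 45 mm from its pivot. Tab 12 mm thick (press x), 16 mm wide (y), reaching from 18 to 63 mm from the pivot. At catch 0 it stands up, leaning 10 degrees to +x of the press; at 0.75, 53 degrees. The steel hook arm, 14 mm wide, turns with it: from the pivot 69 mm towards -x, top face 25 mm above the pivot at catch 0.
- catch_pivot (a point): Fixed point on the catch's pivot axis (along the press y axis), in the middle of the hook and the tab's width, 252 mm above the bench.
- button_back (a joint): How far the brass button back is pressed into the covered button, in m: 0 = standing 5 mm proud, 0.005 = fully home. It stays where it was pressed; the ram pushes it from handle = 1.03 on and has it home at 1.20.
- button_top (a point): Middle of the top face of the brass button back (25 mm across), in the lower die under the ram.
- tray_middle (a point): Middle of a blue plastic tray of loose button backs, 130 x 90 x 32 mm, standing on the bench; a bystander.
- thread_middle (a point): Middle of a grey cone of sewing thread standing on the bench, 72 mm across at its foot and 112 mm tall; a bystander.
- hammer_grip (a point): Middle of the grip of a small hammer lying on the bench beyond the press, 260 mm long; a bystander.

How it is judged:
By the outcome, as a careful person would: the job done as asked, in the order asked, and still so for the second after the job is handed in, with the robot touching nothing.
It also fails if it takes over 69 s, if anything falls off the work surface, if the arm or the gripper's body presses on something with over 40 N, if the wrist force passes 120 N, or if a joint passes its speed limit or range.

## Working session

There is one attempt and no reset: what is moved stays moved. The work goes in short steps, Python scripts to look and compute and a tool call to move; the robot and the scene stay as the last step left them, time stands still between calls to the robot, and variables do not carry over. Pictures are saved under pics/ and viewed, and the job is handed in when it is done.

Besides the shell and the picture viewer there is one more tool, called in YAML: its name, and indented under it one key for each argument. jog_arm: Moves the arm, as the interface text tells. Its arguments: {"type":"object","properties":{"increments":{"type":"array","items":{"type":"array","items":{"type":"array","items":{"type":"number"}}}}},"required":["increments"]}

```bash
mkdir -p pics; cat > h.py <<'E'
import numpy as np, cv2
from bench import env
def snap(name,fn):
    s=env.read_state(); f=env.grab_frame(name)
    cv2.imwrite('pics/'+fn,cv2.cvtColor(f['pixels'],cv2.COLOR_RGB2BGR)); 
    f['state']=s; return f
E
python3 - <<'E'
from h import *
import pickle
for n in ['scene','top','wrist']:
    f=snap(n,n+'0.png'); pickle.dump(f,open(n+'0.pkl','wb'))
    print(n,{k:v for k,v in f.items() if k not in('pixels','state')})
print(env.read_state())
E
```

```text
scene {'fx': 460.0311689206398, 'fy': 460.0311689206398, 'cx': 259.2157384798314, 'cy': 182.97940830397525, 'world_to_cam': array([[ 8.47973693e-01,  5.29902942e-01,  1.19786318e-02,
        -5.19971422e+02],
       [-4.00032939e-01,  6.24996871e-01,  6.70337646e-01,
         9.28635370e+01],
       [ 3.47727283e-01, -5.73220537e-01,  7.41959536e-01,
        -1.47390285e+03],
       [ 0.00000000e+00,  0.00000000e+00,  0.00000000e+00,
         1.00000000e+00]])}
top {'fx': 489.50068230613397, 'fy': 489.50068230613397, 'cx': 258.4363754135257, 'cy': 194.3492461774559, 'world_to_cam': array([[-1.44498249e-02, -9.99873710e-01,  6.61566917e-03,
         4.53263138e+01],
       [ 9.98620041e-01, -1.40969822e-02,  5.05894051e-02,
        -6.07289473e+02],
       [-5.04897552e-02,  7.33754786e-03,  9.98697624e-01,
        -1.52010151e+03],
       [ 0.00000000e+00,  0.00000000e+00,  0.00000000e+00,
         1.00000000e+00]])}
wrist {'fx': 308.57254925317267, 'fy': 308.57254925317267, 'cx': 255.95242561390106, 'cy': 194.43751172856972, 'mount': array([[ 9.99999981e-01,  1.87381248e-04,  4.6700
[... 291 characters left out ...]
}
{'t': 0.15, 'q': array([-1.21900063e+00,  3.14087631e-01, -4.78440711e-02,  1.21022667e+00,
       -1.55347443e-05,  1.57077992e+00]), 'joint_vel': array([-2.47689894e-05, -1.55617917e-03,  2.93096140e-03,  4.40700740e-04,
        1.42079421e-03,  8.10258446e-05]), 'tau': array([-1.11911586e-04, -5.40046155e+01,  3.40057647e+01,  1.32943445e-02,
       -2.61775779e-05, -7.23707814e-06]), 'tool_pos': array([ 206.58862557, -562.82732623,  230.62056078]), 'eef_rot': array([-3.83492441e-04,  8.19938680e-01, -5.72450957e-01, -5.62836819e-04]), 'contact_force': array([ 0.06842852, -0.65331613,  0.27564939]), 'ft_torque': array([ 0.0097125 ,  0.02054323, -0.01407157]), 'width': 1.000108115016729}
```

View pics/scene0.png

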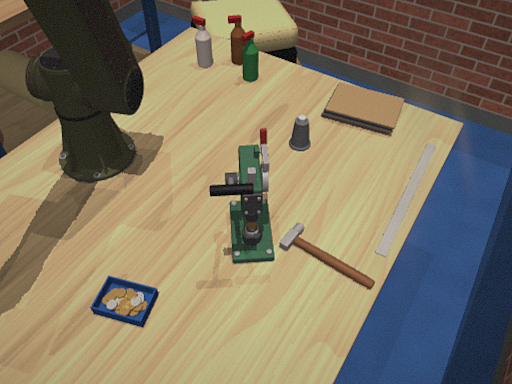

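View pics/top0.png

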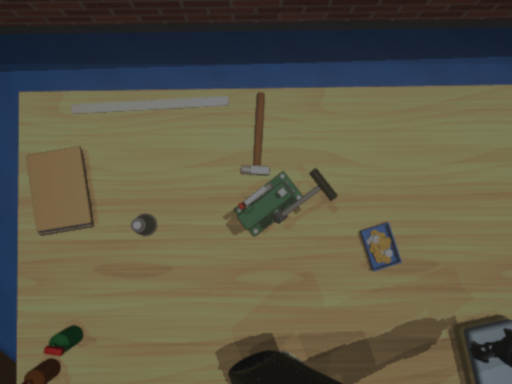

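View pics/wrist0.png

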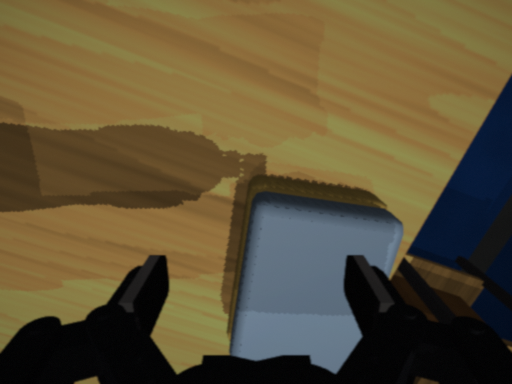

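```bash
python3 - <<'E'
import cv2,numpy as np
a=cv2.imread('pics/scene0.png')[110:280,180:320]; b=cv2.imread('pics/top0.png')[150:250,210:350]
cv2.imwrite('pics/s1.png',cv2.resize(a,None,fx=3.5,fy=3.5,interpolation=cv2.INTER_CUBIC))
cv2.imwrite('pics/t1.png',cv2.resize(b,None,fx=5,fy=5,interpolation=cv2.INTER_CUBIC))
E
```

```text
(no output)
```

View pics/s1.png

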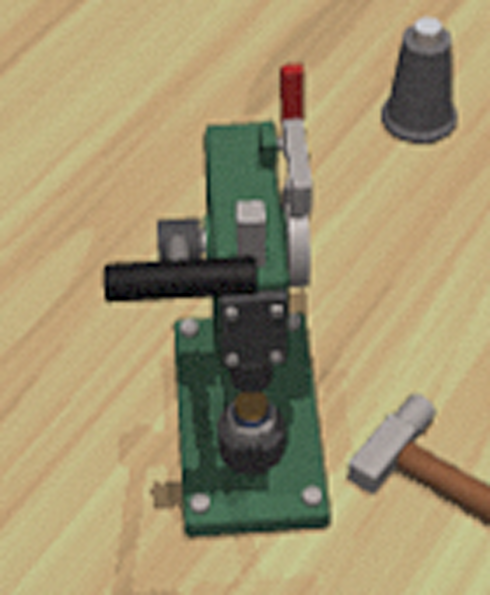

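View pics/t1.png

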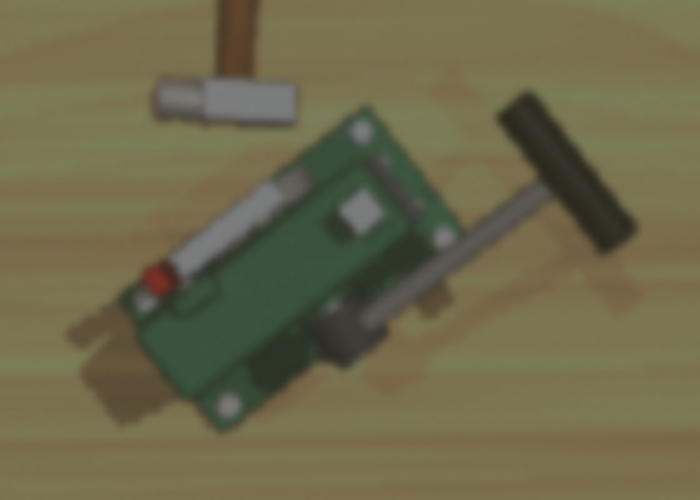

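```bash
cat >> h.py <<'E'
import pickle
def ray(f,u,v):
    W=f['world_to_cam'];R=W[:3,:3];o=-R.T@W[:3,3]
    d=R.T@np.array([(u-f['cx'])/f['fx'],-(v-f['cy'])/f['fy'],-1]);return o,d/np.linalg.norm(d)
def plane(f,u,v,z):
    o,d=ray(f,u,v);return o+d*(z-o[2])/d[2]
def tri(*rs):
    A=sum(np.eye(3)-np.outer(d,d) for o,d in rs);b=sum((np.eye(3)-np.outer(d,d))@o for o,d in rs)
    p=np.linalg.solve(A,b);return p,[np.linalg.norm((np.eye(3)-np.outer(d,d))@(p-o)) for o,d in rs]
def proj(f,p):
    c=f['world_to_cam']@np.append(p,1);return np.array([f['cx']-f['fx']*c[0]/c[2],f['cy']+f['fy']*c[1]/c[2]])
E
python3 - <<'E'
from h import *
np.set_printoptions(precision=1,suppress=True)
S=pickle.load(open('scene0.pkl','rb'));T=pickle.load(open('top0.pkl','rb'))
def comp(m,box):
    x0,y0,x1,y1=box;mm=np.zeros(m.shape,np.uint8);mm[y0:y1,x0:x1]=m[y0:y1,x0:x1]
    n,l,st,c=cv2.connectedComponentsWithStats(mm);i=1+np.argmax(st[1:,4])
    pts=np.argwhere(l==i)[:,::-1].astype(np.float32);r=cv2.minAreaRect(pts);return c[i],st[i],r
def red(f):
    p=f['pixels'].astype(int);return ((p[...,0]>80)&(p[...,0]>2*p[...,1])&(p[...,0]>2*p[...,2])).astype(np.uint8)
def blk(f,t):
    return (f['pixels'].max(2)<t).astype(np.uint8)
rs=comp(red(S),(240,100,290,180));rt=comp(red(T),(230,190,260,220));print('red',rs,rt)
print(tri(ray(S,*rs[0]),ray(T,*rt[0])))
gs=comp(blk(S,45),(200,180,258,200));gt=comp(blk(T,62),(300,165,345,205));print('grip',gs,gt)
print(tri(ray(S,*gs[0]),ray(T,*gt[0])))
for n,a,b in [('endA',(210,191),(334,198.4)),('endB',(253.4,188.9),(313.6,171))]:
    print(n,tri(ray(S,*a),ray(T,*b)))
def t(u,v):return u/5+210,v/5+150
C=[plane(T,*t(u,v),22)[:2] for u,v in[(464,228),(366,105),(120,300),(222,430)]]
C=np.array(C);print(C,np.linalg.norm(np.roll(C,-1,0)-C,axis=1))
c=C.mean(0);ex=(C[2]+C[3]-C[0]-C[1]);ang=np.arctan2(ex[1],ex[0]);print('centre',c,'yaw',ang)
B=[plane(T,*t(u,v),24)[:2] for u,v in[(443,237),(361,131),(143,298),(229,405)]];B=np.array(B)
e=B[2]+B[3]-B[0]-B[1];print('bolts',B.mean(0),np.arctan2(e[1],e[0]))
print('ram',plane(T,*t(360,213),285))
E
```

```text
red (array([262.7, 135.7]), array([260, 129,   6,  15,  82], dtype=int32), ((262.5, 136.0), (14.0, 5.0), 90.0)) (array([241.1, 205.7]), array([239, 204,   5,   5,  18], dtype=int32), ((241.25003051757812, 205.75003051757812), (4.242640495300293, 3.535533905029297), 45.0))
(array([565.8,  83.9, 291. ]), [np.float64(0.6040953154533488), np.float64(0.6040953154531638)])
grip (array([231., 190.]), array([210, 183,  44,  17, 339], dtype=int32), ((231.44192504882812, 191.60658264160156), (15.653083801269531, 43.045982360839844), 87.61405944824219)) (array([322.9, 184.2]), array([310, 169,  27,  31, 275], dtype=int32), ((322.77557373046875, 184.2824249267578), (34.20436477661133, 8.385851860046387), 51.709835052490234))
(array([ 616.1, -123.2,  322.3]), [np.float64(0.6895768193025613), np.float64(0.6895768193026189)])
endA (array([ 580.8, -149.5,  322.8]), [np.float64(1.5947942202870278), np.float64(1.5947942202872176)])
endB (array([652. , -98.6, 324.1]), [np.float64(3.489241283511148), np.float64(3.489241283511041)])
[[ 601.7 -101.8]
 [ 679.6  -41.9]
 [ 559.8  113.6]
 [ 478.1   51.1]] [ 98.3 196.3 102.8 196.7]
centre [579.8   5.2] yaw 2.23906536899442
bolts [578.4   4.7] 2.2157504112137207
ram [597.9 -22.4 285. ]
```

jog_arm:
  increments:
    - [[1, 0, 0, -4, 0, 0, -0.1], [1, 0, 0, -4, 0, 0, -0.1], [1, 0, 0, -4, 0, 0, -0.1], [1, -1.1, -3.8, -0.5, 0, 0, 0], [1, -1.1, -3.8, -0.5, 0, 0, 0]]

```text
t: 0.57
tool_pos: [249.5, -499.2, 359.3]
eef_rot: [-0.004, 0.898, -0.44, -0.005]
contact_force: [1.7, -0.6, -0.4]
width: 0.301
```

jog_arm:
  increments:
    - [[1, -1.1, -3.8, -0.5, 0, 0, 0], [1, -1.1, -3.8, -0.5, 0, 0, 0], [1, -1.1, -3.8, -0.5, 0, 0, 0], [1, -1.1, -3.8, -0.5, 0, 0, 0], [1, -1.1, -3.8, -0.5, 0, 0, 0]]

```text
t: 0.98
tool_pos: [369.4, -334.4, 387.7]
eef_rot: [-0.003, 0.897, -0.443, -0.004]
contact_force: [1.3, -0.6, -0.5]
width: 0.0
```

jog_arm:
  increments:
    - [[1, -1.1, -3.8, -0.4, 0, 0, 0], [1, -1.1, -3.8, -0.4, 0, 0, 0], [1, -1.1, -3.8, -0.4, 0, 0, 0], [1, -1.1, -3.8, -0.4, 0, 0, 0], [1, -1.1, -3.8, -0.4, 0, 0, 0]]

```text
t: 1.4
tool_pos: [490.2, -166.2, 409.9]
eef_rot: [-0.003, 0.896, -0.443, -0.004]
contact_force: [1.2, -0.9, 0.2]
width: -0.003
```

```bash
python3 - <<'E'
from h import *
f=snap('wrist','wrist1.png'); pickle.dump(f,open('wrist1.pkl','wb')); print(f['state'])
E
```

```text
{'t': 1.4, 'q': array([-0.3315515 ,  0.15330086,  0.15084525,  1.5746871 ,  0.0072845 ,
        2.15765681]), 'joint_vel': array([0.93150028, 0.27209728, 0.43146547, 0.15120794, 0.00195572,
       0.92585364]), 'tau': array([ -4.75034863, -47.7453804 ,  32.04039216,   0.29176419,
         0.15111904,  -0.95374145]), 'tool_pos': array([ 490.17219709, -166.19708678,  409.91977108]), 'eef_rot': array([-0.00320862,  0.89638913, -0.44324168, -0.00361103]), 'contact_force': array([ 1.20680391, -0.90541015,  0.18337356]), 'ft_torque': array([-0.05622059, -0.06997323, -0.04567251]), 'width': -0.0030590874924293896}
```

View pics/wrist1.png

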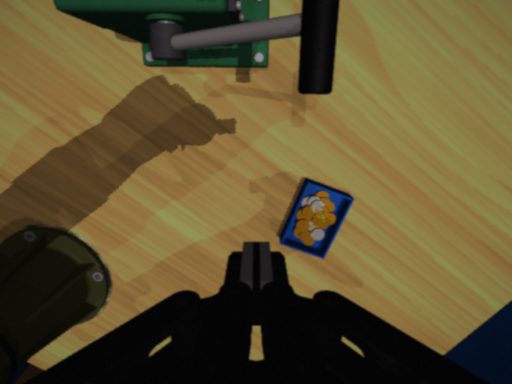

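jog_arm:
  increments:
    - [[1, -1.1, -3.8, -0.4, 0, 0, 0], [1, -1.1, -3.8, -0.4, 0, 0, 0], [1, -1.1, -3.8, -0.4, 0, 0, 0], [1, -1, -1.5, 0, 0, 0, 0], [1, 0, 0, 0, 0, 0, 0]]

```text
t: 1.87
tool_pos: [569.5, -45.3, 421.3]
eef_rot: [-0.006, 0.899, -0.438, -0.004]
contact_force: [-0.5, -0.8, -0.1]
width: -0.003
```

```bash
python3 - <<'E'
from h import *
f=snap('wrist','wrist2.png'); pickle.dump(f,open('wrist2.pkl','wb')); print(f['state'])
E
```

```text
{'t': 1.8667, 'q': array([-0.08725659,  0.26610608,  0.31744749,  1.62653361,  0.01364209,
        2.39079943]), 'joint_vel': array([ 0.00495435,  0.02436193,  0.01826861, -0.00141548, -0.01971475,
       -0.01512188]), 'tau': array([ 1.21327903e+00, -5.06298745e+01,  3.42429435e+01, -3.50158650e-02,
        2.16945210e-01,  2.97686392e-01]), 'tool_pos': array([569.54250083, -45.29158107, 421.29570222]), 'eef_rot': array([-0.00558094,  0.89883266, -0.43823337, -0.00449551]), 'contact_force': array([-0.51449826, -0.83376361, -0.13522814]), 'ft_torque': array([-0.05767976, -0.01413152,  0.02752694]), 'width': -0.0029623476980291785}
```

View pics/wrist2.png

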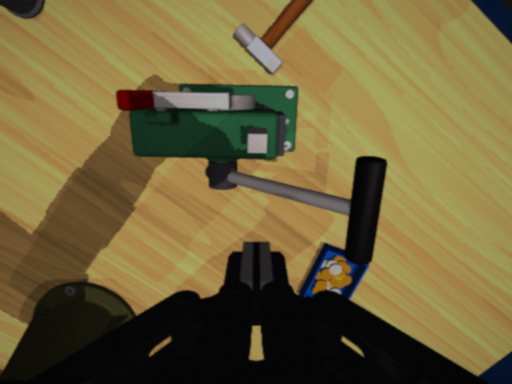

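```bash
cat >> h.py <<'E'
from scipy.spatial.transform import Rotation as Rn
def fixw(f):
    q=f['state']['eef_rot'];M=np.eye(4);M[:3,:3]=Rn.from_quat([q[1],q[2],q[3],q[0]]).as_matrix();M[:3,3]=f['state']['tool_pos']
    f['world_to_cam']=np.linalg.inv(M@f['mount']);return f
def red(f,t=80):
    p=f['pixels'].astype(int);return ((p[...,0]>t)&(p[...,0]>2*p[...,1])&(p[...,0]>2*p[...,2])).astype(np.uint8)
E
python3 - <<'E'
from h import *
np.set_printoptions(precision=1,suppress=True)
W=fixw(pickle.load(open('wrist2.pkl','rb')));S=pickle.load(open('scene0.pkl','rb'));T=pickle.load(open('top0.pkl','rb'))
m=(W['pixels'].max(2)<60).astype(np.uint8);mm=np.zeros_like(m);mm[150:268,352:392]=m[150:268,352:392]
r=cv2.minAreaRect(np.argwhere(mm)[:,::-1].astype(np.float32));print('grip',r)
g,e=tri(ray(W,*r[0]),ray(S,231.5,190));print(g,e)
g,e=tri(ray(W,*r[0]),ray(S,231.5,190),ray(T,322.9,184.3));print('grip mid',g,e)
a=plane(W,371,162,324);b=plane(W,359,258,324);d=(b-a)[:2];print('grip ends',a,b,np.linalg.norm(d),'yaw',np.arctan2(-d[0],d[1])%(2*np.pi))
rm=red(W,60);rm[:, 200:]=0;ys,xs=np.nonzero(rm[:150]);print('red',xs.min(),xs.max(),ys.min(),ys.max())
print('tab',tri(ray(W,xs.mean(),ys.mean()),ray(S,262.7,135.7),ray(T,241.1,205.7)))
B=[plane(W,u,v,24)[:2] for u,v in[(290,95),(290,148)]];d=B[1]-B[0];print('bolts',B,np.arctan2(-d[0],d[1])%6.283)
C=[plane(W,u,v,22)[:2] for u,v in[(297.5,86.5),(295.5,154.5)]];d=C[1]-C[0];print('edge',C,np.linalg.norm(d),np.arctan2(-d[0],d[1])%6.283)
print('ram',plane(W,257,143,285))
# head top edge y front, z240
H=[plane(W,u,v,240)[:2] for u,v in[(275,158.5),(134,155)]];d=H[1]-H[0];print('head edge',H,np.linalg.norm(d),np.arctan2(d[1],d[0]))
print('tab top outer, left edge', plane(W,118,99,314))
E
```

```text
grip ((364.66156005859375, 211.7077178955078), (30.26447296142578, 111.38319396972656), 7.125016689300537)
[ 616.1 -123.3  323.4] [np.float64(1.9008860621419854), np.float64(1.9008860621421761)]
grip mid [ 615.8 -123.3  323.2] [np.float64(1.6770347320214118), np.float64(2.141037116695845), np.float64(0.5138529160101736)]
grip ends [647.8 -98.1 324. ] [ 580.  -150.6  324. ] 85.75780321416659 yaw 2.22925737743918
red 117 152 90 110
tab (array([564.4,  85.9, 291.7]), [np.float64(4.169824474926412), np.float64(2.2615186379261405), np.float64(2.437643167144504)])
bolts [array([661.7, -39. ]), array([593.9, -96. ])] 2.2689652132807425
edge [array([679.7, -40.3]), array([ 590.9, -111.4])] 113.82918246674315 2.2455305735769295
ram [599.  -21.6 285. ]
head edge [array([592. , -50.9]), array([501.9,  69.8])] 150.6151012752217 2.2116478411450466
tab top outer, left edge [562.8  87.4 314. ]
```

jog_arm:
  increments:
    - [[1, -2.5, -2.5, 1.5, 0, 0, 0], [1, -2.5, -2.5, 1.5, 0, 0, 0], [1, -2.5, -2.5, 1.5, 0, 0, 0], [1, 0, 0, 3, 0, 0, 0], [1, 0, 0, 0, 0, 0, 0]]

```text
t: 2.33
tool_pos: [580.8, 55.8, 343.8]
eef_rot: [-0.003, 0.897, -0.442, -0.004]
contact_force: [-0.3, 0.1, -1.7]
width: -0.002
```

```bash
cat >> h.py <<'E'
np.set_printoptions(precision=3,suppress=True)
EX=np.array([np.cos(2.225),np.sin(2.225),0]);EY=np.array([-EX[1],EX[0],0]);O=np.array([598.5,-22,0])+40*EX
def press(p): d=np.asarray(p)-O; return np.array([d@EX,d@EY,d[2]])
def where(target=None):
    s=env.read_state();q=s['eef_rot'];R=Rn.from_quat([q[1],q[2],q[3],q[0]])
    des=Rn.from_matrix(np.stack([-EX,EY,[0,0,-1]],1))
    print('t',s['t'],'press xyz',press(s['tool_pos']),'rotfix tool',(R.inv()*des).as_rotvec(),'F press',np.array([s['contact_force']@EX,s['contact_force']@EY,s['contact_force'][2]]),'q',s['q'])
    if target is not None:
        t=O+EX*target[0]+EY*target[1]+np.array([0,0,target[2]]); print('shift tool cm',R.inv().apply(t-s['tool_pos'])/10)
E
python3 - <<'E'
from h import *
where((34.5,-38.5,288))
f=snap('wrist','wrist3.png')
E
```

```text
t 2.3333 press xyz [ 32.527 -33.302 343.83 ] rotfix tool [-0.002  0.01   0.001] F press [ 0.236  0.22  -1.723] q [0.091 0.269 0.146 1.452 0.009 2.577]
shift tool cm [-0.141 -0.51   5.586]
```

View pics/wrist3.png

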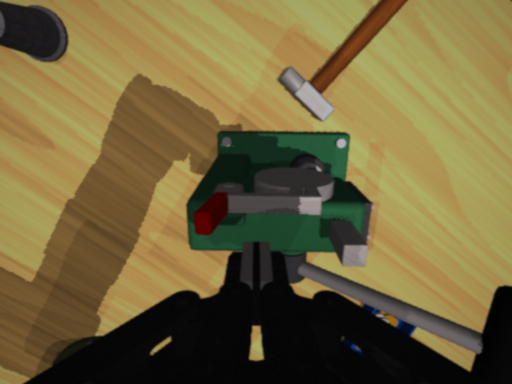

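```bash
python3 - <<'E'
from h import *
import cv2
a=cv2.imread('pics/wrist2.png')[80:120,105:165];b=cv2.imread('pics/wrist3.png')[185:245,185:245]
a=cv2.resize(a,None,fx=6,fy=6);b=cv2.resize(b,None,fx=6,fy=6)
c=np.zeros((360,730,3),np.uint8);c[:240,:360]=a;c[:,370:]=b;cv2.imwrite('pics/z.png',c)
E
```

```text
(no output)
```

View pics/z.png

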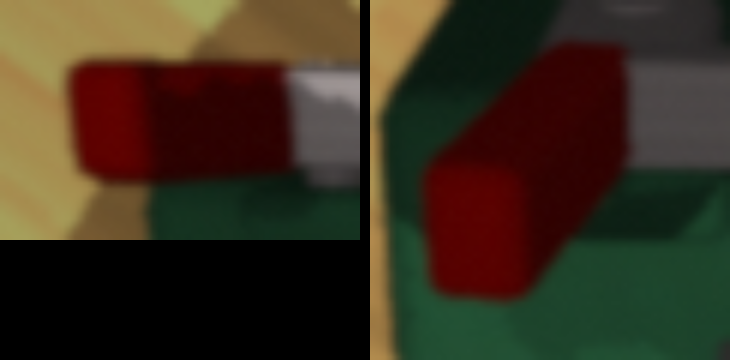

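```bash
python3 - <<'E'
from h import *
W=pickle.load(open('wrist2.pkl','rb'));V=dict(W);V['state']=env.read_state();W=fixw(W);V=fixw(V)
p,e=tri(ray(W,123.7,100.3),ray(V,202.8,223.5));print(press(p),e)
S=pickle.load(open('scene0.pkl','rb'));T=pickle.load(open('top0.pkl','rb'))
for f in (W,V,S,T):
  pass
p,e=tri(ray(W,123.7,100.3),ray(V,202.8,223.5),ray(T,241,205.8));print(press(p),e)
where((34.5,-38.5,288))
E
```

```text
[ 65.295 -37.145 311.689] [np.float64(0.14892289490396435), np.float64(0.14892289490410368)]
[ 64.728 -37.274 312.659] [np.float64(0.03174482504845285), np.float64(0.5506955692694914), np.float64(0.5479675529986726)]
t 2.3833 press xyz [ 31.809 -34.302 347.527] rotfix tool [-0.006  0.008  0.001] F press [ 0.719  0.284 -0.332] q [0.09  0.267 0.152 1.455 0.01  2.577]
shift tool cm [-0.221 -0.384  5.957]
```

jog_arm:
  increments:
    - [[1, 0.2, -0.3, 3, 0, 0.008, 0], [1, 0, 0, 2.5, 0, 0, 0], [1, 0, 0, 0.2, 0, 0, 0], [1, 0, 0, 0, 0, 0, 0]]

```text
t: 2.72
tool_pos: [588.4, 50.4, 298.1]
eef_rot: [-0.005, 0.895, -0.445, 0.006]
contact_force: [-0.3, -0.2, 1.9]
width: -0.002
```

```bash
python3 - <<'E'
from h import *
where((30,-37.5,288))
E
```

```text
t 2.7167 press xyz [ 23.599 -36.1   298.103] rotfix tool [-0.014 -0.007 -0.006] F press [0.053 0.316 1.875] q [0.085 0.266 0.04  1.329 0.001 2.578]
shift tool cm [-0.648 -0.122  1.007]
```

jog_arm:
  increments:
    - [[1, -0.3, -0.1, 0.8, -0.014, -0.007, 0], [1, 0, 0, 0.2, 0, 0, 0], [1, 0, 0, 0, 0, 0, 0]]

```text
t: 2.97
tool_pos: [590.0, 51.1, 293.8]
eef_rot: [-0.001, 0.895, -0.447, 0.003]
contact_force: [0.1, -0.4, 0.2]
width: 0.001
```

```bash
python3 - <<'E'
from h import *
where((30,-37.5,288))
f=snap('wrist','wrist4.png')
f=snap('scene','scene4.png')
cv2.imwrite('pics/s4.png',cv2.resize(cv2.cvtColor(f['pixels'],cv2.COLOR_RGB2BGR)[90:240,180:330],None,fx=4,fy=4))
E
```

```text
t 2.9667 press xyz [ 23.18  -37.683 293.836] rotfix tool [-0.004 -0.004 -0.01 ] F press [-0.348  0.18   0.229] q [ 0.087  0.278  0.046  1.333 -0.001  2.584]
shift tool cm [-0.684  0.028  0.581]
```

View pics/wrist4.png

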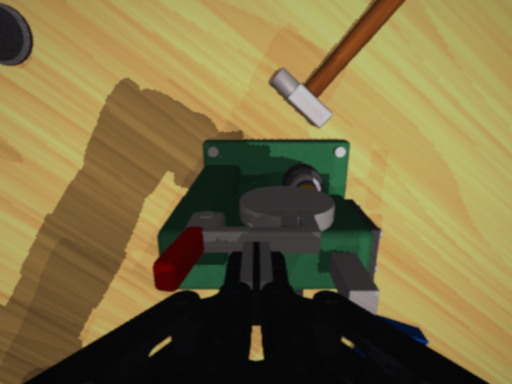

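View pics/s4.png

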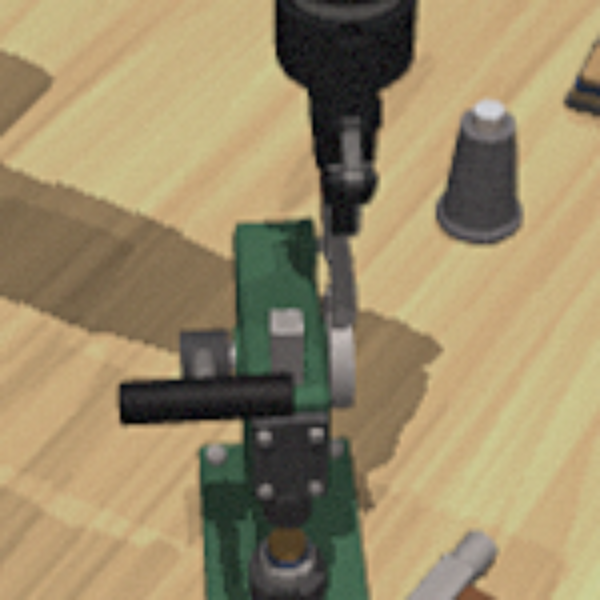

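jog_arm:
  increments:
    - [[1, -0.8, 0, 0.3, 0, 0, 0], [1, -0.8, 0, 0.1, 0, 0, 0], [1, -0.8, 0, 0, 0, 0, 0], [1, -0.8, 0, 0, 0, 0, 0], [1, -0.8, 0, 0, 0, 0, 0]]

```text
t: 3.48
tool_pos: [565.5, 84.5, 290.5]
eef_rot: [-0.001, 0.894, -0.447, 0.005]
contact_force: [0.9, -0.5, -0.4]
width: 0.007
```

```bash
python3 - <<'E'
from h import *
where((78,-37.5,289))
f=snap('wrist','wrist5.png')
E
```

```text
t 3.4833 press xyz [ 64.581 -38.646 290.47 ] rotfix tool [-0.006 -0.008 -0.011] F press [-0.951 -0.434 -0.429] q [ 0.151  0.236 -0.016  1.31  -0.004  2.649]
shift tool cm [-1.342  0.13   0.136]
```

View pics/wrist5.png

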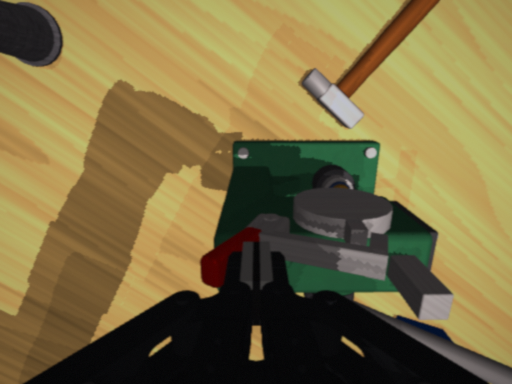

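jog_arm:
  increments:
    - [[1, -0.5, 0.1, 0, 0, 0, 0], [1, -0.5, 0, 0, 0, 0, 0], [1, -0.4, 0, 0, 0, 0, 0]]

```text
t: 3.78
tool_pos: [554.2, 98.0, 291.0]
eef_rot: [-0.001, 0.895, -0.446, 0.005]
contact_force: [1.1, -1.0, 0.3]
width: -0.004
```

```bash
python3 - <<'E'
from h import *
where((78,-37.5,289))
f=snap('wrist','wrist6.png')
E
```

```text
t 3.7833 press xyz [ 82.207 -37.89  291.01 ] rotfix tool [-0.007 -0.007 -0.009] F press [-1.507 -0.259  0.329] q [ 0.177  0.218 -0.037  1.306 -0.003  2.673]
shift tool cm [0.42  0.037 0.204]
```

View pics/wrist6.png

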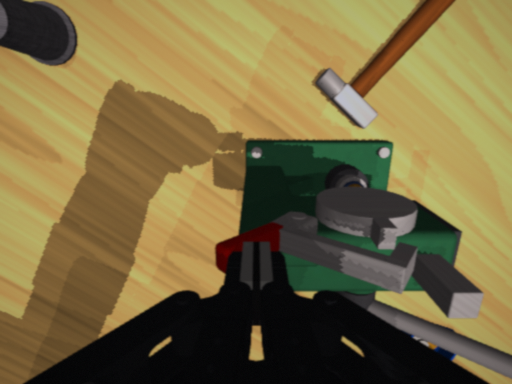

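jog_arm:
  increments:
    - [[1, -0.4, 0, 0.1, 0, 0, 0], [1, -0.3, 0, 0.1, 0, 0, 0]]

```text
t: 4.0
tool_pos: [550.2, 103.8, 289.5]
eef_rot: [-0.001, 0.895, -0.446, 0.006]
contact_force: [5.3, -8.7, 5.4]
width: -0.003
```

```bash
python3 - <<'E'
from h import *
where((78,-37.5,289))
E
```

```text
t 4.0 press xyz [ 89.268 -38.213 289.533] rotfix tool [-0.007 -0.009 -0.009] F press [-10.123   1.113   5.393] q [ 0.189  0.212 -0.049  1.3   -0.005  2.685]
shift tool cm [1.127 0.062 0.063]
```

jog_arm:
  increments:
    - [[1, 1, 0, -1, 0, 0, 0], [1, 1, 0, -3, 0, 0, 0], [1, 0, 0, -4, 0, 0, 0], [1, 1, 2, -2, 0, 0, 0], [1, 0, 0, 0, 0, 0, 0]]

```text
t: 4.42
tool_pos: [548.3, 68.9, 389.7]
eef_rot: [0.0, 0.895, -0.445, 0.001]
contact_force: [1.0, 0.5, 0.6]
width: -0.003
```

```bash
python3 - <<'E'
from h import *
print(press([615.8,-123.3,323]))
where((-130,48,370))
f=snap('wrist','wrist7.png')
f=snap('top','top7.png')
cv2.imwrite('pics/t7.png',cv2.resize(cv2.cvtColor(f['pixels'],cv2.COLOR_RGB2BGR)[150:250,210:350],None,fx=5,fy=5))
E
```

```text
[-130.912   47.916  323.   ]
t 4.4167 press xyz [ 62.653 -15.442 389.744] rotfix tool [-0.001 -0.003 -0.006] F press [-0.171 -1.1    0.605] q [ 0.126  0.209  0.173  1.532 -0.002  2.62 ]
shift tool cm [19.3    6.224  2.023]
```

View pics/wrist7.png

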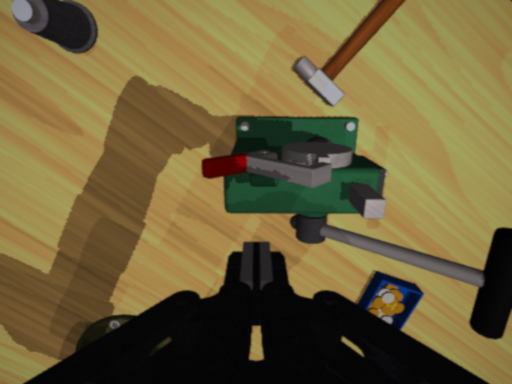

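jog_arm:
  increments:
    - [[1, 3.8, 1.3, 0, 0, 0, 0], [1, 3.8, 1.3, 0, 0, 0, 0], [1, 3.8, 1.3, 0.5, 0, 0, 0], [1, 3.8, 1.2, 0.5, 0, 0, 0], [1, 3.6, 1.2, 0.5, 0, 0, 0]]

```text
t: 4.93
tool_pos: [613.2, -111.6, 364.1]
eef_rot: [-0.002, 0.899, -0.438, -0.004]
contact_force: [1.5, 1.1, -0.4]
width: 0.0
```

jog_arm:
  increments:
    - [[1, 0, 0, 0, 0, 0, 0], [1, 0, 0, 0, 0, 0, 0]]

```text
t: 5.1
tool_pos: [613.6, -117.5, 356.8]
eef_rot: [-0.0, 0.897, -0.441, -0.008]
contact_force: [0.1, 0.2, -0.4]
width: 0.002
```

```bash
python3 - <<'E'
from h import *
where((-131,48,345))
f=snap('wrist','wrist8.png')
E
```

```text
t 5.1 press xyz [-124.96    46.077  356.848] rotfix tool [0.006 0.015 0.003] F press [ 0.063 -0.224 -0.354] q [-0.192  0.368  0.311  1.529  0.005  2.293]
shift tool cm [0.621 0.186 1.177]
```

View pics/wrist8.png

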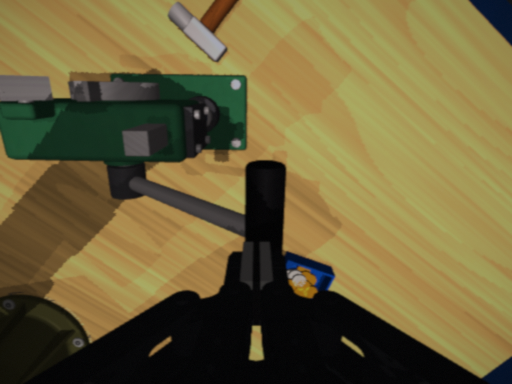

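jog_arm:
  increments:
    - [[1, 0.6, 0.2, 0.8, 0.006, 0.015, 0], [1, 0.1, 0, 0.5, 0, 0, 0], [1, 0, 0, 0, 0, 0, 0]]

```text
t: 5.4
tool_pos: [615.1, -120.4, 340.2]
eef_rot: [0.001, 0.898, -0.44, -0.002]
contact_force: [-0.6, 0.9, 0.2]
width: -0.001
```

```bash
python3 - <<'E'
from h import *
where((-131,48,336))
E
```

```text
t 5.4 press xyz [-128.119   46.714  340.232] rotfix tool [0.003 0.004 0.006] F press [ 1.127 -0.055  0.189] q [-0.193  0.359  0.26   1.477  0.     2.288]
shift tool cm [0.289 0.129 0.422]
```

jog_arm:
  increments:
    - [[1, 0.7, 0.1, 1.1, 0, 0, 0.006], [1, 0.9, 0, 1.1, 0, 0, 0], [1, 0.7, 0, 1.2, 0, 0, 0], [1, 0.6, 0, 1.2, 0, 0, 0]]

```text
t: 5.73
tool_pos: [634.0, -142.9, 299.8]
eef_rot: [0.002, 0.898, -0.44, 0.004]
contact_force: [-2.9, -3.0, 5.1]
width: -0.003
```

```bash
python3 - <<'E'
from h import *
where((-160.5,48,285))
f=snap('wrist','wrist9.png')
E
```

```text
t 5.7333 press xyz [-157.548   45.392  299.791] rotfix tool [-0.    -0.008  0.005] F press [-0.59   4.079  5.115] q [-0.219  0.393  0.219  1.391 -0.005  2.263]
shift tool cm [0.282 0.262 1.481]
```

View pics/wrist9.png

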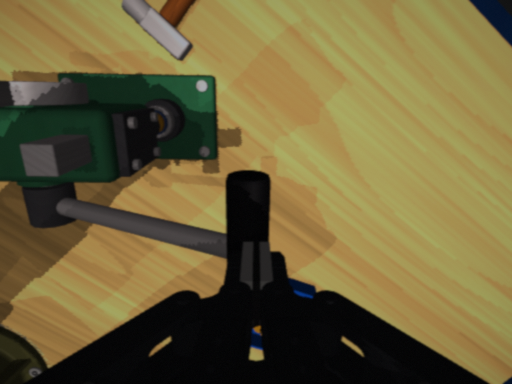

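jog_arm:
  increments:
    - [[1, 0.1, 0.1, 1.3, 0, -0.008, 0.005], [1, 0.2, 0.1, 1.3, 0, 0, 0], [1, 0.2, 0, 1.4, 0, 0, 0], [1, 0.2, 0, 1.4, 0, 0, 0], [1, 0.1, 0, 1.4, 0, 0, 0]]

```text
t: 6.2
tool_pos: [644.9, -156.4, 238.6]
eef_rot: [0.003, 0.896, -0.443, 0.012]
contact_force: [-3.6, -3.2, 7.2]
width: -0.002
```

```bash
python3 - <<'E'
from h import *
where((-170.7,48,227))
E
```

```text
t 6.2 press xyz [-174.844   44.97   238.646] rotfix tool [-0.005 -0.024 -0.001] F press [-0.359  4.861  7.214] q [-0.233  0.415  0.113  1.247 -0.011  2.256]
shift tool cm [-0.441  0.31   1.153]
```

jog_arm:
  increments:
    - [[1, -0.2, 0, 1.3, 0, -0.02, 0], [1, -0.2, 0, 1.3, 0, -0.005, 0], [1, -0.2, 0, 1.3, 0, 0, 0], [1, -0.3, 0, 1.3, 0, 0, 0], [1, -0.3, 0, 1.3, 0, 0, 0]]

```text
t: 6.62
tool_pos: [643.4, -152.3, 180.2]
eef_rot: [0.001, 0.896, -0.444, 0.01]
contact_force: [-4.4, -2.1, 9.2]
width: 0.002
```

```bash
python3 - <<'E'
from h import *
where((-160.5,45,169))
f=snap('wrist','wrist10.png')
E
```

```text
t 6.6167 press xyz [-170.718   43.646  180.187] rotfix tool [-0.007 -0.02  -0.002] F press [0.99  4.724 9.185] q [-0.229  0.434  0.008  1.126 -0.007  2.261]
shift tool cm [-1.043  0.146  1.097]
```

View pics/wrist10.png

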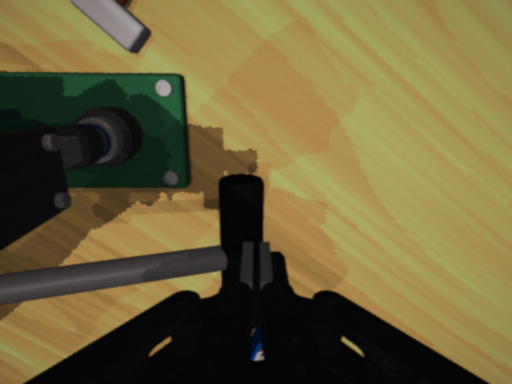

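jog_arm:
  increments:
    - [[1, -0.5, 0, 1.1, 0, -0.02, 0], [1, -0.6, 0, 1.1, 0, -0.005, 0], [1, -0.6, 0, 1.1, 0, 0, 0], [1, -0.5, 0, 1.1, 0, 0, 0], [1, -0.3, 0, 0.8, 0, 0, 0]]

```text
t: 7.08
tool_pos: [636.0, -140.0, 140.1]
eef_rot: [0.001, 0.896, -0.444, 0.012]
contact_force: [-17.8, -5.2, 57.5]
width: -0.003
```

```bash
python3 - <<'E'
from h import *
where((-148,45,142))
E
```

```text
t 7.0833 press xyz [-156.444   42.014  140.123] rotfix tool [-0.009 -0.022 -0.005] F press [ 6.721 17.284 57.474] q [-0.213  0.436 -0.083  1.029 -0.007  2.279]
shift tool cm [-0.839  0.301 -0.209]
```

jog_arm:
  increments:
    - [[1, 0, 0, -0.2, 0, -0.01, 0], [1, 0, 0, -0.5, 0, -0.01, 0], [1, 0, 0, -0.7, 0, 0, 0], [1, 0, 0, -0.7, 0, 0, 0], [1, 0.2, 0, -0.7, 0, 0, 0]]

```text
t: 7.5
tool_pos: [642.9, -145.1, 181.5]
eef_rot: [-0.002, 0.896, -0.444, 0.013]
contact_force: [-3.7, -1.0, 7.0]
width: -0.004
```

```bash
python3 - <<'E'
from h import *
where((-164,45,180))
s=env.read_state()
f=snap('wrist','wrist11.png')
E
```

```text
t 7.5 press xyz [-164.636   39.685  181.509] rotfix tool [-0.015 -0.023 -0.004] F press [1.445 3.593 6.963] q [-0.22   0.423 -0.005  1.116 -0.003  2.271]
shift tool cm [-0.065  0.534  0.141]
```

View pics/wrist11.png

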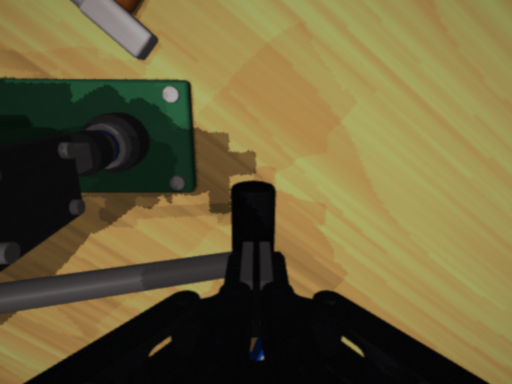

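jog_arm:
  increments:
    - [[1, 0.2, 0.1, -0.7, -0.01, -0.02, 0], [1, 0.2, 0.1, -0.7, 0, 0, 0], [1, 0.1, 0, -0.7, 0, 0, 0], [1, 0.1, 0, -0.7, 0, 0, 0], [1, 0.1, 0, -0.7, 0, 0, 0]]

```text
t: 7.97
tool_pos: [645.6, -147.3, 226.2]
eef_rot: [-0.005, 0.897, -0.443, 0.002]
contact_force: [-2.2, 1.5, 4.7]
width: -0.001
```

```bash
python3 - <<'E'
from h import *
where((-170.7,45,227))
E
```

```text
t 7.9667 press xyz [-168.12    38.86   226.236] rotfix tool [-0.011 -0.    -0.001] F press [2.521 0.848 4.704] q [-0.229  0.429  0.106  1.241  0.008  2.259]
shift tool cm [ 0.258  0.613 -0.083]
```

jog_arm:
  increments:
    - [[1, 0.2, 0.1, -0.7, -0.01, 0, 0], [1, 0.1, 0.1, -0.7, 0, 0, 0], [1, 0, 0, -0.7, 0, 0, 0], [1, -0.1, 0, -0.7, 0, 0, 0], [1, -0.1, 0, -0.7, 0, 0, 0]]

```text
t: 8.38
tool_pos: [644.0, -144.2, 266.9]
eef_rot: [-0.004, 0.897, -0.441, -0.001]
contact_force: [-0.6, 1.3, 3.3]
width: 0.0
```

```bash
python3 - <<'E'
from h import *
where((-165,45,271))
f=snap('wrist','wrist12.png')
E
```

```text
t 8.3833 press xyz [-164.672   38.305  266.892] rotfix tool [-0.006  0.005  0.003] F press [ 1.368 -0.325  3.334] q [-0.224  0.423  0.188  1.337  0.008  2.26 ]
shift tool cm [ 0.029  0.667 -0.415]
```

View pics/wrist12.png

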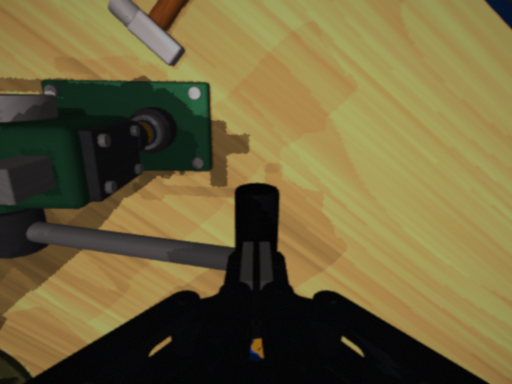

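jog_arm:
  increments:
    - [[1, -0.2, 0.1, -0.7, -0.01, 0, 0], [1, -0.2, 0, -0.7, 0, 0, 0], [1, -0.3, 0, -0.7, 0, 0, 0], [1, -0.4, 0, -0.7, 0, 0, 0], [1, -0.4, 0, -0.6, 0, 0, 0]]

```text
t: 8.85
tool_pos: [634.8, -132.2, 305.5]
eef_rot: [-0.0, 0.897, -0.441, -0.002]
contact_force: [0.3, 0.4, 3.2]
width: -0.002
```

```bash
python3 - <<'E'
from h import *
where((-148,45,312))
E
```

```text
t 8.85 press xyz [-149.514   38.27   305.495] rotfix tool [0.001 0.003 0.003] F press [ 0.108 -0.504  3.166] q [-0.206  0.399  0.241  1.415  0.001  2.279]
shift tool cm [-0.155  0.674 -0.649]
```

Still in contact (3 N). To the rest stop (-131, 336), then a little beyond.

jog_arm:
  increments:
    - [[1, -0.5, 0, -0.6, 0, 0, 0], [1, -0.5, 0, -0.6, 0, 0, 0], [1, -0.5, 0, -0.5, 0, 0, 0], [1, -0.4, 0, -0.4, 0, 0, 0], [1, -0.2, 0, -0.4, 0, 0, 0]]

```text
t: 9.27
tool_pos: [621.9, -115.0, 335.5]
eef_rot: [0.0, 0.897, -0.441, 0.001]
contact_force: [-0.2, 1.0, 1.7]
width: 0.001
```

```bash
python3 - <<'E'
from h import *
where((-131,45,336))
f=snap('wrist','wrist13.png')
E
```

```text
t 9.2667 press xyz [-128.025   38.021  335.494] rotfix tool [-0.001 -0.003  0.002] F press [ 0.912 -0.471  1.747] q [-0.182  0.362  0.255  1.46  -0.001  2.303]
shift tool cm [ 0.296  0.699 -0.051]
```

View pics/wrist13.png

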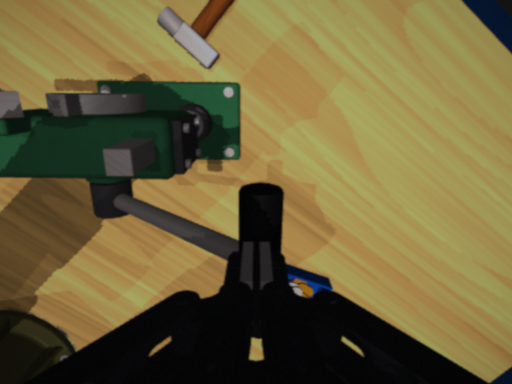

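jog_arm:
  increments:
    - [[1, 0, 0, -0.4, 0, 0, 0], [1, 0, 0, -0.4, 0, 0, 0], [1, 0, 0, -1.5, 0, 0, 0], [1, 0, 0, -2, 0, 0, 0], [1, -3, -0.9, -1, 0, 0, 0]]

```text
t: 9.73
tool_pos: [609.0, -87.9, 384.3]
eef_rot: [0.003, 0.897, -0.443, -0.004]
contact_force: [0.5, 1.3, -0.0]
width: 0.001
```

jog_arm:
  increments:
    - [[1, -3.8, -1.2, 0, 0, 0, 0], [1, -3.8, -1.2, 0, 0, 0, 0], [1, -3.8, -1.2, 0, 0, 0, 0], [1, -3.8, -1.2, 0, 0, 0, 0], [1, 0, 0, 0, 0, 0, 0]]

```text
t: 10.15
tool_pos: [552.6, 68.3, 384.1]
eef_rot: [0.002, 0.896, -0.445, -0.006]
contact_force: [1.0, -0.1, 0.1]
width: 0.002
```

```bash
python3 - <<'E'
from h import *
where((130,-37.5,330))
f=snap('wrist','wrist14.png');pickle.dump(f,open('wrist14.pkl','wb'))
E
```

```text
t 10.15 press xyz [ 59.536 -18.524 384.055] rotfix tool [ 0.009  0.009 -0.006] F press [-0.67  -0.716  0.118] q [0.121 0.23  0.187 1.54  0.003 2.614]
shift tool cm [-7.008 -1.91   5.45 ]
```

View pics/wrist14.png

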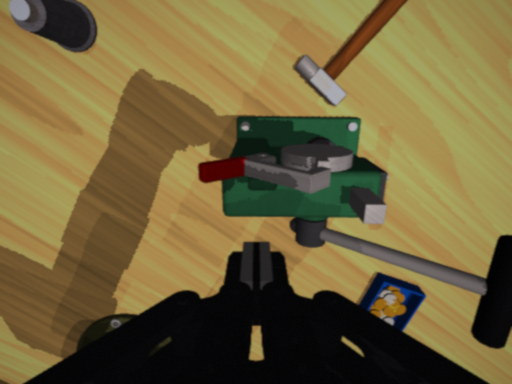

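```bash
python3 - <<'E'
from h import *
f=fixw(pickle.load(open('wrist14.pkl','rb')))
for z in(280,285,290): print(press(plane(f,199,171,z)))
m=(f['pixels'].max(2)<55);m[:, :470]=0;m[:230]=0;m[350:]=0
r=cv2.minAreaRect(np.argwhere(m)[:,::-1].astype(np.float32));print(r,press(plane(f,*r[0],324)))
E
```

```text
[107.003 -36.969 280.   ]
[105.997 -38.303 285.   ]
[104.991 -39.637 290.   ]
((491.0, 291.0), (112.0, 40.0), 90.0) [-121.32    47.681  324.   ]
```

jog_arm:
  increments:
    - [[1, -3.7, -1, 1, 0, 0, 0], [1, -3.7, -1, 1.5, 0, 0, 0], [1, 0, 0, 2, 0, 0, 0], [1, 0, 0, 0, 0, 0, 0]]

```text
t: 10.53
tool_pos: [526.0, 135.2, 336.8]
eef_rot: [0.005, 0.895, -0.447, -0.005]
contact_force: [1.0, -1.4, 0.1]
width: -0.0
```

```bash
python3 - <<'E'
from h import *
where((134,-37.5,280))
f=snap('wrist','wrist15.png')
E
```

```text
t 10.5333 press xyz [128.886 -38.123 336.778] rotfix tool [ 0.012  0.005 -0.009] F press [-1.734  0.016  0.083] q [ 0.252  0.197  0.039  1.426 -0.     2.749]
shift tool cm [-0.484 -0.003  5.681]
```

View pics/wrist15.png

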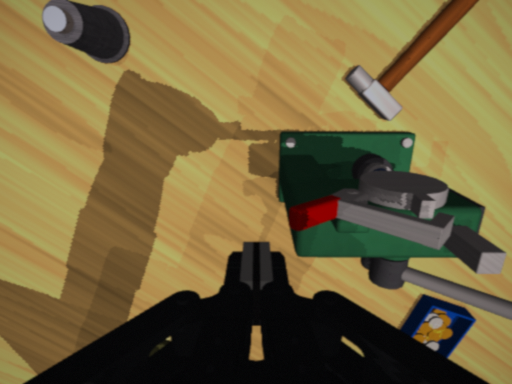

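jog_arm:
  increments:
    - [[1, -1, 0, 1.5, 0.01, 0, 0], [1, 0, 0, 2, 0, 0, 0], [1, 0, 0, 1.5, 0, 0, 0], [1, 0, 0, 0, 0, 0, 0]]

```text
t: 10.92
tool_pos: [524.4, 139.1, 291.3]
eef_rot: [-0.002, 0.893, -0.45, -0.0]
contact_force: [-0.4, 0.6, 0.2]
width: -0.002
```

```bash
python3 - <<'E'
from h import *
where((134,-37.5,280))
f=snap('wrist','wrist16.png')
E
```

```text
t 10.9167 press xyz [132.955 -39.264 291.252] rotfix tool [-0.003  0.002 -0.016] F press [ 0.693 -0.012  0.171] q [ 0.258  0.186 -0.077  1.306  0.003  2.761]
shift tool cm [-0.1    0.181  1.125]
```

View pics/wrist16.png

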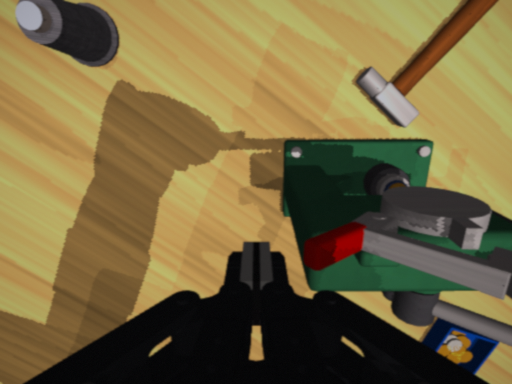

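jog_arm:
  increments:
    - [[1, 0, 0.2, 1.2, 0, 0, -0.01], [1, 0.5, 0, 0.2, 0, 0, 0], [1, 0.8, 0, 0, 0, 0, 0], [1, 0.8, 0, 0, 0, 0, 0], [1, 0.8, 0, 0, 0, 0, 0]]

```text
t: 11.38
tool_pos: [538.7, 120.7, 289.1]
eef_rot: [-0.012, 0.895, -0.445, -0.008]
contact_force: [-22.9, 15.2, 25.1]
width: 0.001
```

```bash
python3 - <<'E'
from h import *
where((80,-37.5,280))
f=snap('wrist','wrist17.png')
E
```

```text
t 11.3833 press xyz [109.63  -39.41  289.114] rotfix tool [-0.015  0.025 -0.006] F press [26.017  8.933 25.089] q [ 0.203  0.203 -0.06   1.304  0.029  2.697]
shift tool cm [2.986 0.186 0.835]
```

View pics/wrist17.png

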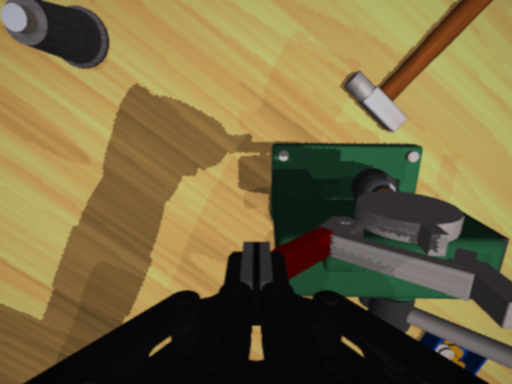

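jog_arm:
  increments:
    - [[1, -1, 0, 0, 0, 0, 0], [1, -1.2, 0.1, 0, -0.01, 0.02, 0], [1, 0, 0, 0.8, 0, 0, 0], [1, 0, 0, 0.8, 0, 0, 0], [1, 0, 0, 0, 0, 0, 0]]

```text
t: 11.85
tool_pos: [530.1, 135.6, 282.7]
eef_rot: [-0.008, 0.894, -0.447, 0.003]
contact_force: [0.5, -0.2, -0.3]
width: 0.001
```

```bash
python3 - <<'E'
from h import *
where((132,-37.5,272))
E
```

```text
t 11.85 press xyz [126.706 -41.6   282.702] rotfix tool [-0.016  0.001 -0.011] F press [-0.509 -0.269 -0.303] q [ 0.246  0.185 -0.097  1.274  0.008  2.744]
shift tool cm [-0.523  0.433  1.064]
```

jog_arm:
  increments:
    - [[1, -0.3, 0.4, 1, -0.015, 0, -0.01], [1, 0, 0, 0.5, 0, 0, 0], [1, 0, 0, 0, 0, 0, 0]]

```text
t: 12.1
tool_pos: [526.0, 133.9, 265.8]
eef_rot: [0.0, 0.896, -0.443, -0.001]
contact_force: [-0.3, -0.4, -0.1]
width: -0.002
```

```bash
python3 - <<'E'
from h import *
where((132,-37.5,272))
f=snap('wrist','wrist18.png')
E
```

```text
t 12.1 press xyz [127.819 -37.291 265.752] rotfix tool [ 0.001  0.001 -0.002] F press [-0.089  0.504 -0.146] q [ 0.249  0.195 -0.123  1.254  0.001  2.738]
shift tool cm [-0.419 -0.02  -0.624]
```

View pics/wrist18.png

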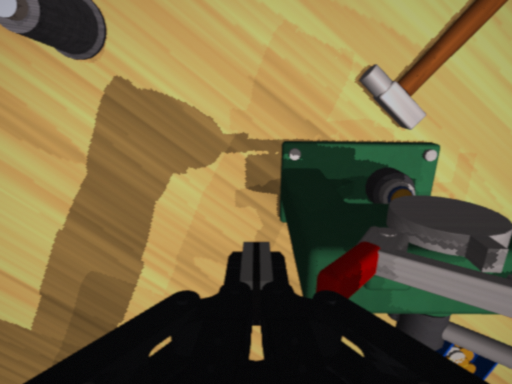

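jog_arm:
  increments:
    - [[1, 0.8, 0, -0.2, 0, 0, 0], [1, 0.8, 0, -0.1, 0, 0, 0], [1, 0.8, 0, 0, 0, 0, 0], [1, 0.5, 0, 0, 0, 0, 0]]

```text
t: 12.48
tool_pos: [542.9, 112.3, 270.0]
eef_rot: [-0.002, 0.897, -0.442, -0.004]
contact_force: [0.0, -0.1, 0.8]
width: -0.0
```

```bash
python3 - <<'E'
from h import *
where((85,-37.5,272))
f=snap('wrist','wrist19.png')
E
```

```text
t 12.4833 press xyz [100.433 -37.565 270.007] rotfix tool [-0.001  0.009  0.001] F press [-0.092  0.06   0.847] q [ 0.199  0.218 -0.085  1.272  0.009  2.685]
shift tool cm [ 1.541  0.008 -0.213]
```

View pics/wrist19.png

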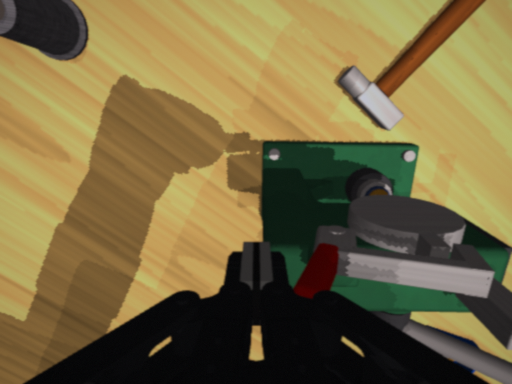

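jog_arm:
  increments:
    - [[1, 0.6, 0, 0, 0, 0, 0], [1, 0.5, 0, 0, 0, 0, 0], [1, 0.4, 0, 0, 0, 0, 0]]

```text
t: 12.78
tool_pos: [552.1, 100.8, 275.1]
eef_rot: [-0.005, 0.897, -0.442, -0.004]
contact_force: [-8.3, 8.1, -0.9]
width: -0.003
```

```bash
python3 - <<'E'
from h import *
where((85,-37.5,272))
f=snap('wrist','wrist20.png')
E
```

```text
t 12.7833 press xyz [ 85.699 -37.88  275.077] rotfix tool [-0.006  0.012  0.001] F press [11.489  1.637 -0.885] q [ 0.173  0.227 -0.062  1.283  0.014  2.659]
shift tool cm [0.074 0.04  0.307]
```

View pics/wrist20.png

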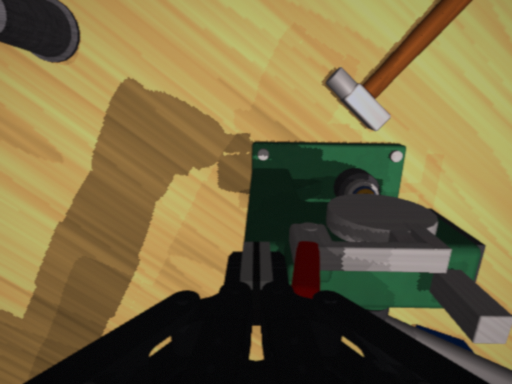

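jog_arm:
  increments:
    - [[1, -1, 0, 0, 0, 0, 0], [1, -2, 0, 0, 0, 0, 0], [1, -1, 0, -3, 0, 0, 0], [1, 0, 0, -4, 0, 0, 0], [1, 0, 0, -4, 0, 0, 0]]

```text
t: 13.25
tool_pos: [522.5, 129.6, 378.9]
eef_rot: [0.001, 0.896, -0.444, -0.011]
contact_force: [1.0, -0.3, -0.4]
width: -0.006
```

jog_arm:
  increments:
    - [[1, 0, 3, -2, 0, 0, 0], [1, 0, 4, 0, 0, 0, 0], [1, 0, 4, 0, 0, 0, 0], [1, 0, 0, 0, 0, 0, 0]]

```text
t: 13.58
tool_pos: [436.7, 62.4, 408.4]
eef_rot: [-0.002, 0.897, -0.442, -0.005]
contact_force: [0.6, 0.6, 0.5]
width: -0.002
```

```bash
python3 - <<'E'
from h import *
where()
f=snap('wrist','wrist21.png')
a=snap('scene','scene21.png');b=snap('top','top21.png')
g=lambda f:cv2.cvtColor(f['pixels'],cv2.COLOR_RGB2BGR)
S=cv2.imread('pics/scene0.png')
c=np.hstack([cv2.resize(S[110:280,180:300],None,fx=3,fy=3),cv2.resize(g(a)[110:280,180:300],None,fx=3,fy=3)]);cv2.imwrite('pics/cmp.png',c)
T=cv2.imread('pics/top0.png')
c=np.hstack([cv2.resize(T[80:280,210:410],None,fx=2,fy=2),cv2.resize(g(b)[80:280,210:410],None,fx=2,fy=2)]);cv2.imwrite('pics/cmpt.png',c)
E
```

```text
t 13.5833 press xyz [125.457  77.002 408.38 ] rotfix tool [0.001 0.011 0.001] F press [ 0.101 -0.828  0.465] q [ 0.135  0.004 -0.016  1.558  0.009  2.621]
```

View pics/cmp.png

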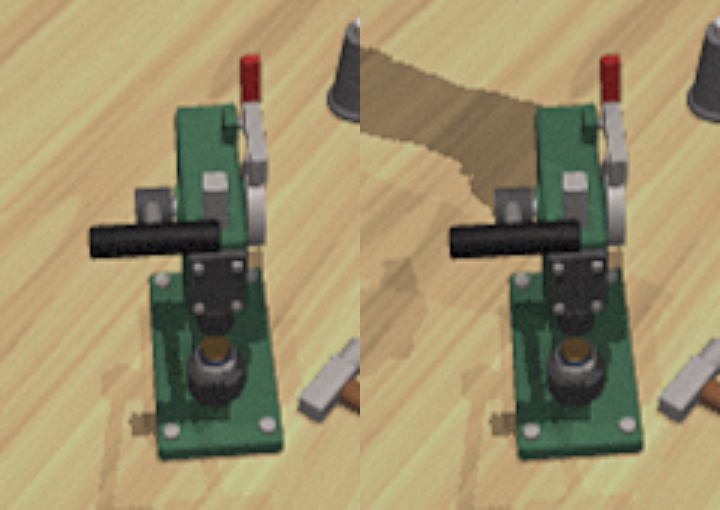

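View pics/cmpt.png

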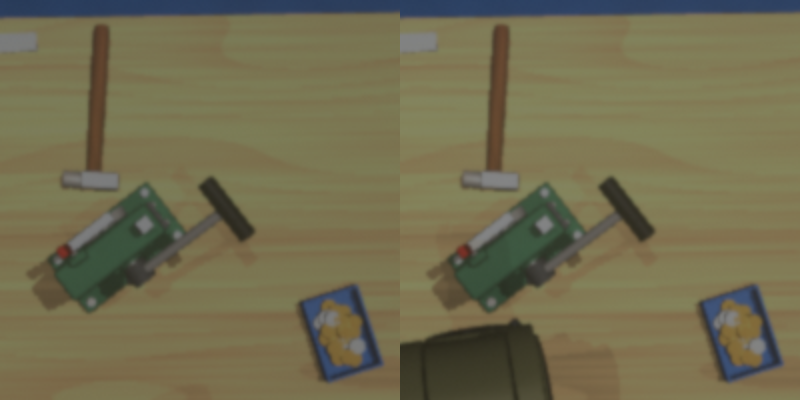

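View pics/wrist21.png

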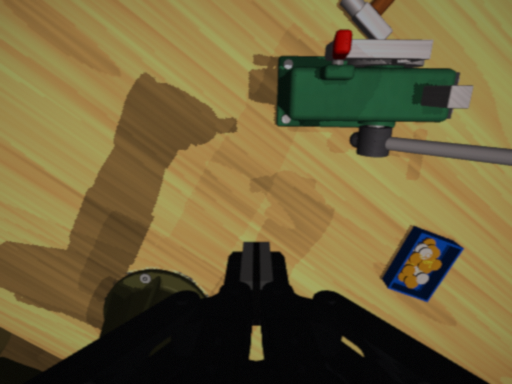

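```bash
python3 - <<'E'
from h import *
import cv2
for n in('scene0','scene21'):
    p=cv2.imread(f'pics/{n}.png')[...,::-1].astype(int)[215:245,235:270]
    m=(p[...,0]>p[...,2]*1.6)&(p[...,0]>p[...,1]*1.1)&(p[...,0]>50)
    ys,xs=np.nonzero(m);print(n,m.sum(),xs.mean()+235,ys.mean()+215,ys.min()+215,ys.max()+215)
    print(p[5:20,14:22,0]-p[5:20,14:22,2])
a=[cv2.resize(cv2.imread(f'pics/{n}.png')[205:255,225:275],None,fx=7,fy=7,interpolation=cv2.INTER_CUBIC) for n in('scene0','scene21')]
cv2.imwrite('pics/btn.png',np.hstack(a))
E
```

```text
scene0 61 251.27868852459017 225.36065573770492 222 229
[[  2  -2  -3  -7  -2  -1   0  -1]
 [  3   4   1  -2   2  -1 -10  -8]
 [ 33  34  31  29  34  35  18  -9]
 [ 49  46  50  43  48  47  42   3]
 [ 40  39  42  43  42  45  39  17]
 [ 41  44  42  42  40  43  38  18]
 [ 36  38  41  39  39  44  41  12]
 [ 45  39  39  39  45  49  36   1]
 [ 46  45  47  49  48  49  23 -12]
 [ 25  42  56  66  54  17 -10 -19]
 [-15 -10  -4   7   3 -27 -15   4]
 [-18 -40 -42 -47 -30 -14   6  10]
 [ 10   5   4   4   6   9  11  11]
 [ 13   9   9  12   7   7   5   5]
 [  3   9   6   7   4   5   6   6]]
scene21 54 251.37037037037038 225.7962962962963 222 229
[[ -2   0  -3  -5   1  -2   0  -4]
 [ -2  -7  -4  -6  -6  -1  -8  -9]
 [ 11  20  30  25  14  -1  -7  -7]
 [ 33  44  44  42  33  34  11  -8]
 [ 42  43  41  37  40  48  35   1]
 [ 44  43  39  42  38  46  39  13]
 [ 45  42  36  46  43  42  40  16]
 [ 42  41  40  42  37  43  40  13]
 [ 44  39  39  43  39  48  30 -11]
 [ 41  50  68  68  46  17 -12 -13]
 [  4   6  22  19  -3 -24 -13   4]
 [-21 -39 -46 -49 -33 -11   6   8]
 [  7   9   3   6   7   9  11  10]
 [  8  10  11  11  11   6   7   6]
 [  4   9   8   4   9   6   3   5]]
```

View pics/btn.png

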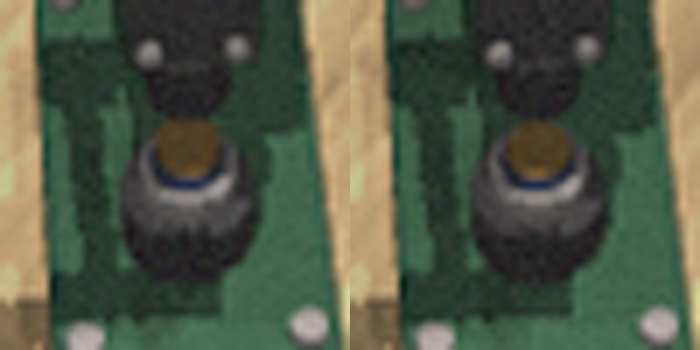

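```bash
python3 - <<'E'
from h import *
print(env.sign_off())
E
```

```text
the job is handed in; nothing more can be done
None
```

I swung the red catch back to its stop, pressed the handle down from above until it stood firm, eased it up to its rest and swung the catch on again. I handed the job in at about 13.6 s, with the arm clear of everything.

**Catch:** it met its stops at about 10 N going off and 11.5 N going on. My first try at putting it on caught the end of the tab and built up about 36 N. I backed off, lowered the fingers and it went on cleanly.

**Handle:** at the bottom the finger ends were at z = 140 mm, against 142 mm worked out for the stop, and the grip pushed back with 57 N vertically. On the way up the fingers stayed in contact at about 0.6 rad/s. They last read about 2 N at z = 335.5 mm, against 336 mm worked out for the rest.

**Last checks:** in the scene and top views the handle, catch, tray and hammer look as they did at the start, and so does the part of the thread cone in view.

**Button back:** its top sits about 0.5 to 1 pixel lower in the scene view, and 5 mm should give about 1 pixel. That agrees, but it is too coarse to prove by itself that the back is fully home. I rely on the handle having reached its bottom stop.

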